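# Lay out the service kit on its shadow pads

## Task

Lay out the service kit: set the capacitor, the roll of black tape, the tape measure and the terminal strip each on the foam pad that shows its yellow outline, centred on the outline to within a centimetre, with the tape measure and the strip turned to lie along theirs (either way round). Keep each part the way up it stands now, and leave the loose nut and bolt lying where they are.

Things in the scene. Friction and masses are not known exactly. Their poses are not given: they have to be found in the camera images.
- capacitor_centre (a point): motor capacitor, an upright cylinder 35 mm in diameter with a blue band, body 64 mm high and two tabs on top up to 74 mm; this point is on its axis, 35 mm above its underside; z up. Take it across the body below the tabs. It belongs on pad_small_disc
- tape_roll_centre (a point): roll of black insulating tape lying flat, 60 mm in diameter, 19 mm high, with a pale core; the hole counts as solid, so take it across the outside; this point is its centre, half-way up; z up. It belongs on pad_ring
- tape_measure_centre (a point): yellow and black tape measure standing on its edge; case 32 mm thick along x, 70 mm long along y, 65 mm high; this point is the centre of the case, half-way up; a small hook sticks out 14 mm at the -y end, near the bench; z up. Take it across x. It belongs on pad_oblong
- terminal_strip_centre (a point): off-white four-way terminal strip lying flat, 18 mm wide along x, 47 mm long along y, solid to 12 mm high (screws to 15 mm); this point is its centre, 6.5 mm above its underside; z up. Take it across x. It belongs on pad_strip
- pad_small_disc_spot (a point): identical dark square foam pad with a yellow lower edge, 94 x 94 x 6 mm, fixed to the bench, turned by up to 0.25 rad about z; on its flat top a plain yellow disc of 36 mm (the capacitor's outline); this point is the middle of that shape, on the pad's top face, 6 mm above the bench
- pad_ring_spot (a point): identical dark square foam pad with a yellow lower edge, 94 x 94 x 6 mm, fixed to the bench, turned by up to 0.25 rad about z; on its flat top a yellow ring of 61 mm with a dark 39 mm middle (the tape roll's outline); this point is the middle of that shape, on the pad's top face, 6 mm above the bench
- pad_oblong_spot (a point): identical dark square foam pad with a yellow lower edge, 94 x 94 x 6 mm, fixed to the bench, turned by up to 0.25 rad about z; on its flat top a yellow oblong with rounded corners, 34 mm along x and 71 mm along y (the outline of the tape measure's case); this point is the middle of that shape, on the pad's top face, 6 mm above the bench
- pad_strip_spot (a point): identical dark square foam pad with a yellow lower edge, 94 x 94 x 6 mm, fixed to the bench, turned by up to 0.25 rad about z; on its flat top a small yellow strip with four blocks, 18 mm along x and 46 mm along y (the terminal strip's outline); this point is the middle of that shape, on the pad's top face, 6 mm above the bench
- nut_centre (a point): loose steel hex nut lying flat, 19 x 21 x 10 mm, a bystander between the parts and the pads; this point is its centre
- bolt_centre (a point): loose steel hex bolt lying on its side, 15 x 41 x 13 mm, its length along y, a bystander between the parts and the pads; this point is its centre
Things that resemble listed ones, but are neither listed nor needed, are in the scene too. Leave any white look-alike of the part that bears pad_strip_spot alone.

How it is judged:
By the outcome, as a careful person would: the job done as asked, in the order asked, and still so for the second after the job is handed in, with the robot touching nothing.
It also fails if it takes over 99 s, if anything falls off the work surface, if the arm or the gripper's body presses on something with over 40 N, if the wrist force passes 120 N, or if a joint passes its speed limit or range.

## Robot

A 7-joint arm with a two-finger parallel gripper is mounted at the origin on a cart in front of the work surface, level with it; the furniture and walls round the work are solid. World frame = base frame: x ahead of the robot, y to its left, z up, the work surface at z = 0. Lengths are in m, angles in rad, forces in N, time in s.
With the tool pointing down it reaches from about 0.4 to 0.85 m from the base axis. Payload 4.5 kg.
Tool frame: the origin (TCP) lies on the centre line of the jaws, within the pads' length; the fingertips stand 17 mm ahead of it and the grasp point (between the pads) lies 2 mm behind it (r.tip_reach is the distance from the TCP to the fingertips, in m); z points along the fingers, y is the line along which they close (so a half turn about z gives the same grasp; the last joint's range is limited). The gripper opens to 88 mm and grips with 3 to 60 N. Pads are 18 mm wide; open, the fingers measure 123 mm over their backs; the gripper's body (75 mm by 187 mm) begins 45 mm behind the grasp point.
Start: joints at [-1.301, 0.689, -0.195, 1.565, 0.157, 0.902, -0.215], TCP at [0.146, 0.608, 0.256] pointing down, gripper open.
Joint ranges: [-3.01, 3.01], [-0.46, 2.08], [-1.47, 1.51], [0.13, 2.56], [-1, 4.14], [0.04, 2.09], [-2.66, 2.66]. Speed limits (rad/s): [2.57, 2.57, 3.14, 3.14, 3.14, 3.14, 3.14].

## Interface

Orientations are given as a unit quaternion [x, y, z, w].
In Python, from plant import r gives the robot as it stands.
- The arm moves only by the tool step_arm, never from a script. Its argument "steps" is a list of rows, each a list of 7 numbers: the shift along the tool's x, y, z in cm, then the turn, a rotation vector about the tool's x, y, z in degrees, then the gripper's target within -1 to 1 (shut at 1, half-way at 0, fully open at -1). A call has 1 to 8 rows; each row shifts and turns the commanded pose from where the row before left it, along the tool's axes as they then stand; what a row does not reach is not made up. A row lasts 1/8 s, in which the tool goes at most 62.5 mm and 10.7 degrees, less where a joint would pass 70% of its speed; a pose out of reach is approached as far as the arm can. A call with a gripper value outside its range is refused whole. The fingers move at their own pace and stop on an object; "force" is the grip in N (left out, the last holds). Time passes only in rows, so rows that do not move let the fingers close. It gives the time, the measured TCP pose, the force, the opening and the grip force at its end, in the units of the state.
- r.get_state(): the state, without advancing time (a new reading comes with each control period).
- r.snapshot(name): name is "side" or "top"; returns a dict with "pixels" (384x512x3 uint8, red, green, blue), "fx", "fy", "cx", "cy" (pixels), "cam_to_world" (4x4, takes a point from camera to world coordinates). Camera axes: x right, y down, z forward; pixel columns grow to the right and rows downward; lengths in m; the calibration is good to about 2 mm. A picture is of the moment at which its call begins. There is no depth.
- r.finish_job(): hands the job in; it is judged then, once.
The state is a dict: "clock": time; "q": joint angles; "qd": joint speeds; "joint_torque": joint torques, N m; "tool_pos": TCP position; "eef_rot": TCP orientation; "contact_force": force on the tool from outside, world axes, zero at the start; "moment": the same for the moment, N m; "opening": opening from 0.0 (shut) to 1.0 (fully open); "finger_force": force on a finger pad.
Only numpy, scipy, OpenCV 4.12 (cv2) and the standard library are available. Lean on these libraries where they do the work, as an engineer would, in place of code of your own. Each camera call takes 0.05 s, during which the arm holds its last target. There are 200 camera calls.

## Working session

There is one attempt and no reset: what is moved stays moved. The work goes in short steps, Python scripts to look and compute and a tool call to move; the robot and the scene stay as the last step left them, time stands still between calls to the robot, and variables do not carry over. Pictures are saved under pics/ and viewed, at most 14 in all, crops included, and the job is handed in when it is done.

Besides the shell and the picture viewer there is one more tool, called after "Call:" by a JSON object that holds its "op" and its "data". step_arm: Moves the arm, as the interface text tells. Its arguments: {"type":"object","properties":{"steps":{"type":"array","items":{"type":"array","items":{"type":"number"}}},"force":{"type":"number"}},"required":["steps"]}

```bash
mkdir -p pics
cat > h.py <<'E'
import numpy as np, cv2
from plant import r
def snap(n,f=None):
    s=r.snapshot(n); s['bgr']=cv2.cvtColor(s['pixels'],cv2.COLOR_RGB2BGR)
    if f: cv2.imwrite('pics/'+f,s['bgr'])
    return s
def ray(s,u,v,z):
    M=np.array(s['cam_to_world']); d=M[:3,:3]@[(u-s['cx'])/s['fx'],(v-s['cy'])/s['fy'],1]; o=M[:3,3]
    return o+d*(z-o[2])/d[2]
def crop(s,u0,v0,u1,v1,k,f): cv2.imwrite('pics/'+f,cv2.resize(s['bgr'][v0:v1,u0:u1],None,fx=k,fy=k,interpolation=cv2.INTER_CUBIC))
E
python3 - <<'E'
from h import *
for n in('top','side'):
    s=snap(n,n+'0.png'); M=np.array(s['cam_to_world']); print(n,s['fx'],s['cx'],s['cy'],M.round(3).tolist())
    print([ray(s,u,v,0).round(3).tolist() for u,v in((0,0),(511,0),(0,383),(511,383))])
st=r.get_state();print(st['clock'],st['tool_pos'],st['eef_rot'],st['opening'])
E
```

```text
top 477.1978122078641 252.33347479383593 193.39848200443737 [[0.002, -0.998, 0.066, 0.486], [-1.0, -0.003, -0.002, 0.09], [0.002, -0.066, -0.998, 1.409], [0.0, 0.0, 0.0, 1.0]]
[[1.166, 0.855, 0.0], [1.171, -0.699, 0.0], [0.03, 0.812, 0.0], [0.033, -0.661, 0.0]]
side 442.4547314807773 257.4895552935287 190.27637378705398 [[0.998, -0.044, 0.034, 0.512], [-0.055, -0.782, 0.62, -0.665], [-0.0, -0.621, -0.784, 1.038], [0.0, 0.0, 0.0, 1.0]]
[[-0.55, 1.323, 0.0], [1.767, 1.193, 0.0], [-0.045, -0.358, 0.0], [1.09, -0.421, 0.0]]
0.1 [0.14591717 0.60718808 0.25501827] [ 1.17550121e-01  9.93066627e-01 -8.01722985e-04 -2.72672171e-05] 0.9983770391737377
```

View pics/top0.png

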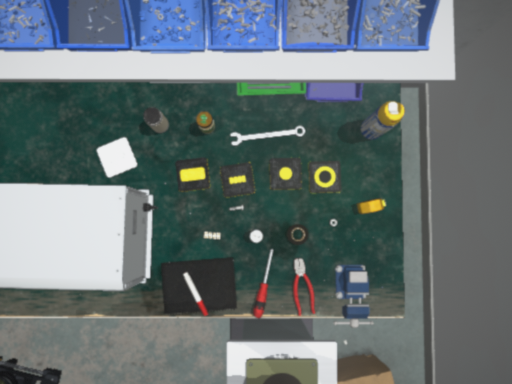

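View pics/side0.png

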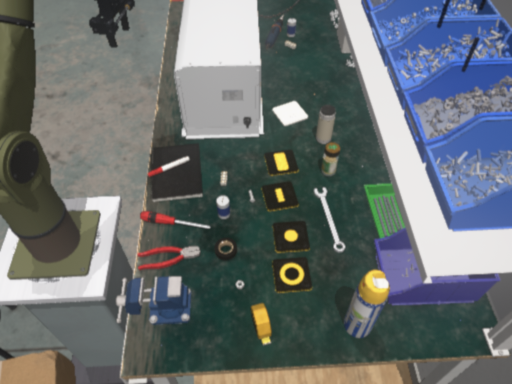

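The top picture shows pads: oblong (193,175), strip (238,179), disc (286,174) and ring (325,176). The parts are the terminal strip (212,236), capacitor (256,236), tape roll (298,234) and tape measure (372,206). The nut is at (334,222) and the bolt at (236,208). The white square at (117,157) is the look-alike pad, which I'll leave alone. A tall white cabinet stands between the arm and the work (u<153). I'll confirm these in one crop and measure.

Run:
```python
from h import *
t=snap('top'); s=snap('side')
crop(t,170,150,395,255,3.5,'c1.png'); crop(s,195,135,330,355,2.7,'c2.png')
def blobs(s,lo,hi,roi,z,amin=12):
    u0,v0,u1,v1=roi; h=cv2.cvtColor(s['bgr'][v0:v1,u0:u1],cv2.COLOR_BGR2HSV)
    m=cv2.inRange(h,lo,hi); cs,_=cv2.findContours(m,cv2.RETR_EXTERNAL,cv2.CHAIN_APPROX_NONE)
    for c in cs:
        a=cv2.contourArea(c)
        if a<amin: continue
        (x,y),(w,hh),an=cv2.minAreaRect(c); b=cv2.boxPoints(((x,y),(w,hh),an))
        P=[ray(s,p[0]+u0,p[1]+v0,z)[:2] for p in b]; C=ray(s,x+u0,y+v0,z)
        e=[P[1]-P[0],P[2]-P[1]]; L=max(e,key=np.linalg.norm)
        print('px',round(x+u0,1),round(y+v0,1),'A',a,'xy',C[:2].round(4),'dims mm',[int(1000*np.linalg.norm(k)) for k in e],'long axis deg',round(np.degrees(np.arctan2(L[1],L[0]))%180,1))
print('yellow top'); blobs(t,(18,120,110),(36,255,255),(170,150,395,225),.006)
print('yellow side'); blobs(s,(18,120,110),(36,255,255),(240,140,325,350),.006)
print('white top');blobs(t,(0,0,140),(179,110,255),(195,225,345,250),.012,6)
print('white side');blobs(s,(0,0,140),(179,110,255),(195,160,260,300),.012,6)
# cabinet height from vertical corner pixel pairs: triangulate top corner
def tri(u,v,a,b):
    A=[];B=[]
    M=0
    for c,(x,y) in((t,(u,v)),(s,(a,b))):
        T=np.array(c['cam_to_world']);d=T[:3,:3]@[(x-c['cx'])/c['fx'],(y-c['cy'])/c['fy'],1];d/=np.linalg.norm(d)
        P=np.eye(3)-np.outer(d,d);A.append(P);B.append(P@T[:3,3])
    return np.linalg.solve(sum(A),sum(B)).round(3)
print('cab',tri(126,186,260,67),tri(123,289,176,68)); print('base',ray(t,153,281,0),ray(t,151,190,0)); print('capacitor top',tri(256,236,222,199))
```

```text
yellow top
px 372.1 206.0 A 251.0 xy [ 0.5428 -0.2656] dims mm [75, 35] long axis deg 104.1
px 237.0 179.2 A 97.0 xy [0.6209 0.1323] dims mm [49, 20] long axis deg 97.3
px 285.0 173.0 A 118.0 xy [ 0.6396 -0.0094] dims mm [35, 35] long axis deg 179.8
px 192.1 173.9 A 295.5 xy [0.6361 0.265 ] dims mm [76, 38] long axis deg 97.3
px 324.6 176.3 A 335.5 xy [ 0.6301 -0.1263] dims mm [61, 61] long axis deg 63.3
yellow side
px 262.4 322.5 A 466.0 xy [ 0.5463 -0.2541] dims mm [36, 95] long axis deg 99.5
px 291.5 273.5 A 417.0 xy [ 0.6298 -0.1275] dims mm [64, 65] long axis deg 126.5
px 290.5 235.0 A 123.0 xy [ 0.6391 -0.0101] dims mm [36, 39] long axis deg 83.7
px 279.3 194.6 A 82.5 xy [0.6204 0.1323] dims mm [22, 52] long axis deg 97.6
px 280.8 161.1 A 198.0 xy [0.6365 0.2646] dims mm [40, 80] long axis deg 97.1
white top
px 211.8 235.1 A 80.0 xy [0.4564 0.2049] dims mm [18, 47] long axis deg 81.4
px 256.0 236.0 A 112.0 xy [0.454  0.0761] dims mm [35, 34] long axis deg 90.1
white side
px 239.5 284.0 A 34.5 xy [ 0.4945 -0.1528] dims mm [17, 16] long axis deg 176.8
px 197.0 250.5 A 21.0 xy [ 0.3841 -0.0487] dims mm [10, 21] long axis deg 91.5
px 201.9 225.5 A 21.5 xy [0.3954 0.0308] dims mm [8, 41] long axis deg 164.7
px 222.5 200.5 A 98.0 xy [0.4532 0.115 ] dims mm [36, 38] long axis deg 126.7
px 251.0 195.1 A 15.0 xy [0.5368 0.1302] dims mm [7, 38] long axis deg 98.4
px 223.5 177.5 A 54.0 xy [0.4567 0.2022] dims mm [51, 15] long axis deg 89.8
cab [0.578 0.39  0.269] [0.338 0.391 0.275]
base [0.32205876 0.37665702 0.        ] [0.588646   0.38688562 0.        ]
capacitor top [0.455 0.077 0.069]
```

View pics/c1.png

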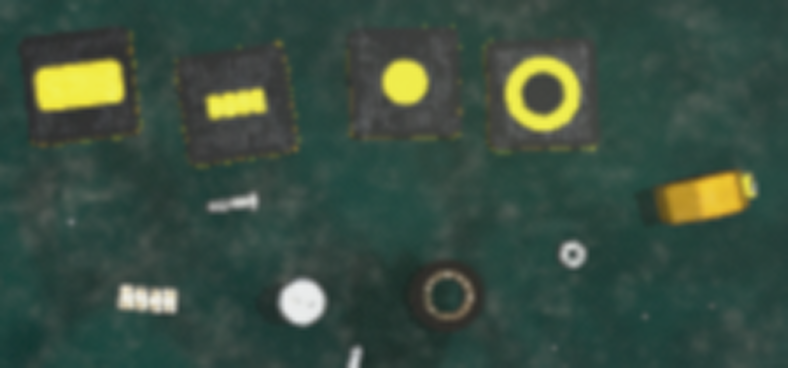

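View pics/c2.png

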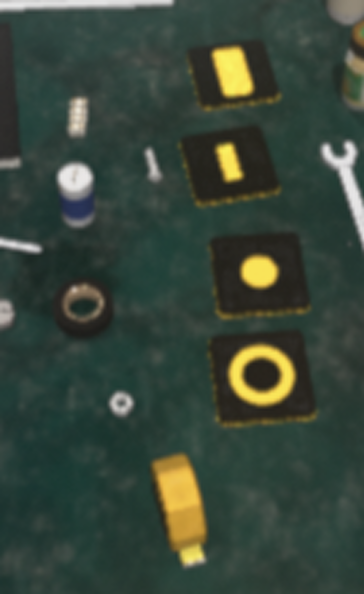

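The crops show one fitting candidate for each part: a white ribbed strip, a blue-banded cylinder, a black roll with a pale core, and a yellow case with its hook at the -y end. The four pads are clear too, and the nut and bolt lie between them. I'll raise the arm and cross over the cabinet, whose top is at z 0.27, while I work out the remaining points.

Run:
```python
from h import *
s=snap('top')
for n,u,v,z in(('roll',298,234.3,.019),('measure',371.5,206,.065),('meas hookend',381,204.5,.065),('meas other',360,208.5,.065),('pliers tip',299,259,.01),('driver tip',271.5,249,.01),('nut',333.5,222.5,.01),('bolt',236.5,208,.01),('strip',211.8,235.4,.013),('wrench',268,134,0)): print(n,ray(s,u,v,z).round(3))
```

```text
roll [ 0.459 -0.046  0.019]
measure [ 0.54  -0.249  0.065]
meas hookend [ 0.545 -0.276  0.065]
meas other [ 0.533 -0.216  0.065]
pliers tip [ 0.388 -0.049  0.01 ]
driver tip [0.416 0.031 0.01 ]
nut [ 0.494 -0.151  0.01 ]
bolt [0.536 0.133 0.01 ]
strip [0.456 0.205 0.013]
wrench [0.757 0.041 0.   ]
```

Call:
{"op": "step_arm", "data": {"steps": [[0,0,-5,0,0,0,-1],[0,0,-5,0,0,0,-1],[0,0,-5,0,0,0,-1],[0,0,0,0,0,0,-1]], "force": 15}}

```text
clock: 0.75
tool_pos: [0.1461, 0.6097, 0.4103]
eef_rot: [0.118, 0.993, 0.005, 0.0]
contact_force: [0.7, 0.0, -0.8]
opening: 0.998
finger_force: 0.0
```

Call:
{"op": "step_arm", "data": {"steps": [[-3.5,-3.7,0,0,0,0,-1],[-3.5,-3.7,0,0,0,0,-1],[-3.5,-3.7,0,0,0,0,-1],[-3.5,-3.7,0,0,0,0,-1],[-3.5,-3.7,0,0,0,0,-1],[-3.5,-3.7,0,0,0,0,-1]]}}

```text
clock: 1.5
tool_pos: [0.2987, 0.3407, 0.4048]
eef_rot: [0.118, 0.993, -0.001, -0.0]
contact_force: [0.7, -0.4, -0.2]
opening: 1.002
finger_force: 0.0
```

Call:
{"op": "step_arm", "data": {"steps": [[-3.5,-3.7,0,0,0,0,-1],[-3.5,-3.7,0,0,0,0,-1],[-3.5,-3.7,0,0,0,0,-1],[-3.5,-3.7,0,0,0,0,-1],[-3.5,-3.7,0,0,0,0,-1],[-3.5,-3.7,0,0,0,0,-1],[0,0,0,0,0,0,-1],[0,0,0,0,0,0,-1]]}}

```text
clock: 2.5
tool_pos: [0.4499, 0.0785, 0.405]
eef_rot: [0.117, 0.993, 0.0, -0.001]
contact_force: [-0.1, 0.3, 0.6]
opening: 1.003
finger_force: 0.0
```

Call:
{"op": "step_arm", "data": {"steps": [[0,0,3.4,0,0,9.6,-1],[0,0,3.4,0,0,9.6,-1],[0,0,3.4,0,0,9.6,-1],[0,0,3.4,0,0,9.6,-1],[0,0,3.4,0,0,9.6,-1],[0,0,3.4,0,0,9.6,-1],[0,0,3.4,0,0,9.6,-1],[0,0,3.4,0,0,9.4,-1]]}}

```text
clock: 3.5
tool_pos: [0.4499, 0.0801, 0.1326]
eef_rot: [0.708, 0.706, 0.0, -0.0]
contact_force: [-0.2, -0.3, -0.9]
opening: 0.997
finger_force: 0.0
```

Call:
{"op": "step_arm", "data": {"steps": [[-0.1,0.5,0,0,0,0,-1],[0,0,0,0,0,0,-1],[0,0,0,0,0,0,-1]]}}

```text
clock: 3.88
tool_pos: [0.4563, 0.0774, 0.135]
eef_rot: [0.707, 0.707, 0.001, 0.0]
contact_force: [-0.7, 0.3, -0.1]
opening: 0.997
finger_force: 0.0
```

Run:
```python
from h import *
s=snap('side'); crop(s,180,120,310,320,2.9,'s1.png')
print(r.get_state()['q'])
```

```text
[-0.36387143  0.71596885  0.15622645  2.16369004 -0.37401735  0.28438161
  0.11399851]
```

View pics/s1.png

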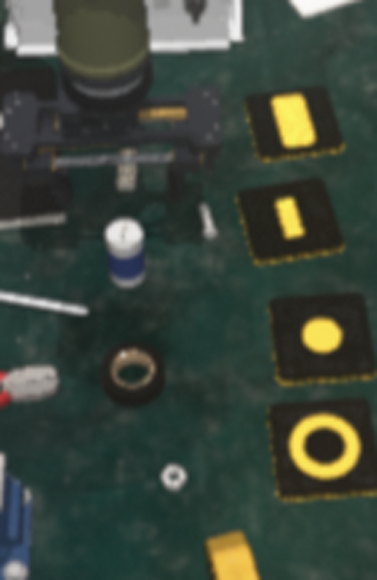

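The gripper is open over the capacitor (crop 125,245) with its jaws along x, and the way down is clear. I'll descend and grip.

Call:
{"op": "step_arm", "data": {"steps": [[0,0,2.5,0,0,0,-1],[0,0,2.5,0,0,0,-1],[0,0,2.5,0,0,0,-1],[0,0,2.0,0,0,0,-1],[0,0,0,0,0,0,-1]]}}

```text
clock: 4.55
tool_pos: [0.4554, 0.0769, 0.0385]
eef_rot: [0.708, 0.707, -0.0, -0.001]
contact_force: [0.7, 0.5, -0.6]
opening: 0.998
finger_force: 0.0
```

Call:
{"op": "step_arm", "data": {"steps": [[0,0,0,0,0,0,1],[0,0,0,0,0,0,1],[0,0,0,0,0,0,1],[0,0,0,0,0,0,1],[0,0,0,0,0,0,1],[0,0,0,0,0,0,1]]}}

```text
clock: 5.3
tool_pos: [0.4558, 0.0769, 0.0387]
eef_rot: [0.708, 0.706, 0.0, 0.0]
contact_force: [0.1, 0.1, 0.7]
opening: 0.385
finger_force: 15.0
```

Call:
{"op": "step_arm", "data": {"steps": [[0,0,-3,0,0,0,1],[0,0,-3,0,0,0,1],[0,0,-1,0,0,0,1],[-1.7,3.7,0,0,0,0,1],[-1.7,3.7,0,0,0,0,1],[-1.7,3.7,0,0,0,0,1],[-1.8,3.7,0,0,0,0,1],[-1.8,3.6,0,0,0,0,1]]}}

```text
clock: 6.3
tool_pos: [0.64, -0.0109, 0.1075]
eef_rot: [0.708, 0.706, -0.001, -0.001]
contact_force: [-0.3, 1.3, -1.1]
opening: 0.392
finger_force: 15.0
```

Call:
{"op": "step_arm", "data": {"steps": [[0,0,2,0,0,0,1],[0,0,2,0,0,0,1],[0,0,0,0,0,0,1],[0,0,0,0,0,0,1]]}}

```text
clock: 6.8
tool_pos: [0.6388, -0.0098, 0.0685]
eef_rot: [0.708, 0.707, -0.0, -0.001]
contact_force: [0.7, 0.7, -0.5]
opening: 0.389
finger_force: 15.0
```

Call:
{"op": "step_arm", "data": {"steps": [[0,0,1.2,0,0,0,1],[0,0,1.0,0,0,0,1],[0,0,0.1,0,0,0,1],[0,0,0.1,0,0,0,1],[0,0,0,0,0,0,1]]}}

```text
clock: 7.42
tool_pos: [0.6396, -0.0105, 0.0448]
eef_rot: [0.708, 0.706, 0.0, 0.0]
contact_force: [0.0, 0.4, -0.6]
opening: 0.395
finger_force: 15.0
```

Call:
{"op": "step_arm", "data": {"steps": [[0,0,0,0,0,0,-1],[0,0,0,0,0,0,-1],[0,0,0,0,0,0,-1],[0,0,0,0,0,0,-1],[0,0,0,0,0,0,-1],[0,0,0,0,0,0,-1]]}}

```text
clock: 8.18
tool_pos: [0.6395, -0.0104, 0.0447]
eef_rot: [0.708, 0.706, 0.0, -0.0]
contact_force: [-0.1, 0.2, -0.8]
opening: 0.994
finger_force: 0.0
```

Call:
{"op": "step_arm", "data": {"steps": [[0,0,-2.5,0,0,0,-1],[0,0,-2.5,0,0,0,-1],[0,0,-2.5,0,0,0,-1],[0,0,-1.5,0,0,0,-1],[0,0,0,0,0,0,-1]]}}

```text
clock: 8.8
tool_pos: [0.6401, -0.0105, 0.1356]
eef_rot: [0.708, 0.706, 0.001, 0.001]
contact_force: [0.4, 0.5, 0.5]
opening: 1.002
finger_force: 0.0
```

Call:
{"op": "step_arm", "data": {"steps": [[-0.7,-3.6,0,0,0,0,-1],[-0.7,-3.6,0,0,0,0,-1],[-0.7,-3.6,0,0,0,0,-1],[-0.7,-3.6,0,0,0,0,-1],[-0.8,-3.6,0,0,0,0,-1],[0,0,4,0,0,0,-1],[0,0,3,0,0,0,-1],[0,0,0,0,0,0,-1]]}}

```text
clock: 9.8
tool_pos: [0.4577, -0.046, 0.0627]
eef_rot: [0.708, 0.706, -0.002, -0.002]
contact_force: [0.1, 0.2, -0.5]
opening: 1.002
finger_force: 0.0
```

Run:
```python
from h import *
s=snap('side'); crop(s,180,150,310,320,3.4,'s2.png')
```

```text
(no output)
```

View pics/s2.png

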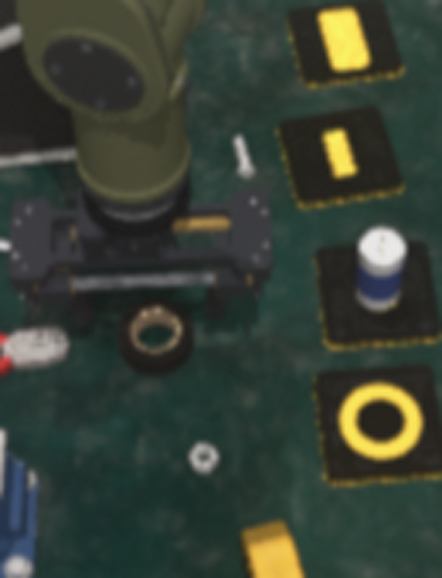

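The capacitor stands upright on its disc (crop 380,270). The roll is under the gripper at (155,338), with the pliers' tip (65,345) close to the near finger, so I'll narrow the opening before going down.

Call:
{"op": "step_arm", "data": {"steps": [[0,0.2,0,0,0,0,-0.72],[0,0,0,0,0,0,-0.72],[0,0,2.0,0,0,0,-0.72],[0,0,1.5,0,0,0,-0.72],[0,0,0.7,0,0,0,-0.72],[0,0,0,0,0,0,-0.72]]}}

```text
clock: 10.6
tool_pos: [0.465, -0.0464, 0.0253]
eef_rot: [0.708, 0.706, -0.002, -0.002]
contact_force: [-0.3, -0.5, -0.1]
opening: 0.859
finger_force: 0.0
```

Call:
{"op": "step_arm", "data": {"steps": [[0,0,0,0,0,0,1],[0,0,0,0,0,0,1],[0,0,0,0,0,0,1],[0,0,0,0,0,0,1],[0,0,0,0,0,0,1]]}}

```text
clock: 11.22
tool_pos: [0.4645, -0.0463, 0.0255]
eef_rot: [0.708, 0.706, -0.002, -0.002]
contact_force: [-0.8, -0.1, 5.8]
opening: 0.676
finger_force: 15.0
```

Run:
```python
from h import *
g=r.get_state();print(g['q'].round(3) if hasattr(g['q'],'round') else g['q'],g['tool_pos'],g['contact_force'],g['moment'])
s=snap('side'); crop(s,180,150,310,300,4,'s3.png')
```

```text
[-0.016  0.942  0.029  2.169 -0.579  0.044  0.578] [ 0.46445104 -0.04634907  0.02552614] [-0.82069142 -0.1180672   5.82095659] [-0.07219617  0.28909445  0.01892714]
```

View pics/s3.png

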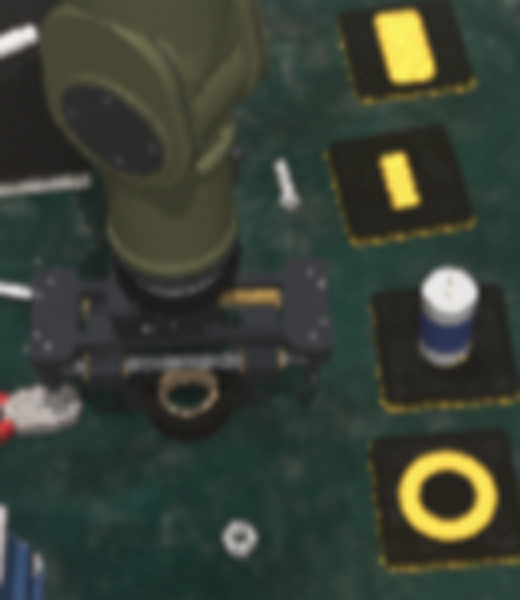

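The roll is gripped (crop 187,390); joint 6 is near its limit here, so the grip sits about 5 mm high, but it overlaps the roll well enough. Lifting.

Call:
{"op": "step_arm", "data": {"steps": [[0,0,-1.0,0,0,0,1],[0,0,-2,0,0,0,1],[0,0,-2,0,0,0,1],[0,0,-1,0,0,0,1],[0,0,0,0,0,0,1]]}}

```text
clock: 11.9
tool_pos: [0.4654, -0.0464, 0.0856]
eef_rot: [0.708, 0.707, -0.001, -0.002]
contact_force: [0.0, -0.6, -1.0]
opening: 0.675
finger_force: 15.0
```

Call:
{"op": "step_arm", "data": {"steps": [[-1.6,3.3,0,0,0,0,1],[-1.6,3.3,0,0,0,0,1],[-1.6,3.3,0,0,0,0,1],[-1.6,3.3,0,0,0,0,1],[-1.6,3.3,0,0,0,0,1],[0,0,2,0,0,0,1],[0,0,2,0,0,0,1],[0,0,0,0,0,0,1]]}}

```text
clock: 12.9
tool_pos: [0.6264, -0.1253, 0.0411]
eef_rot: [0.708, 0.706, -0.003, -0.005]
contact_force: [0.8, 0.1, -0.3]
opening: 0.672
finger_force: 15.0
```

Call:
{"op": "step_arm", "data": {"steps": [[0,0,0.8,0,0,0,1],[0,0,0.4,0,0,0,1],[0,0,0.1,0,0,0,1],[0,0,0.1,0,0,0,1],[0,0,0,0,0,0,1]]}}

```text
clock: 13.52
tool_pos: [0.6293, -0.1265, 0.0316]
eef_rot: [0.708, 0.706, -0.002, -0.002]
contact_force: [-3.5, 1.5, 9.1]
opening: 0.672
finger_force: 15.0
```

Contact at the right spot. I'll release, rise, and go towards the tape measure.

Call:
{"op": "step_arm", "data": {"steps": [[0,0,0,0,0,0,-1],[0,0,0,0,0,0,-1],[0,0,0,0,0,0,-1],[0,0,0,0,0,0,-1],[0,0,-3,0,0,0,-1],[0,0,-4,0,0,0,-1],[0,0,-4,0,0,0,-1],[0,0,0,0,0,0,-1]]}}

```text
clock: 14.52
tool_pos: [0.6322, -0.1277, 0.1433]
eef_rot: [0.708, 0.706, -0.0, 0.001]
contact_force: [0.1, -0.1, -0.3]
opening: 1.004
finger_force: 0.0
```

Call:
{"op": "step_arm", "data": {"steps": [[-3,-2.2,0,0,0,0,-1],[-3,-2.2,0,0,0,0,-1],[-3,-2.2,0,0,0,0,-1],[-3,-2.2,0,0,0,0,-1],[0,0,0,0,0,0,-1]]}}

```text
clock: 15.15
tool_pos: [0.5388, -0.2501, 0.1398]
eef_rot: [0.71, 0.704, -0.003, -0.003]
contact_force: [0.7, -0.4, 0.1]
opening: 1.006
finger_force: 0.0
```

Run:
```python
from h import *
s=snap('side'); crop(s,220,190,325,350,3.7,'s4.png')
t=snap('top','t4.png'); 
h=cv2.cvtColor(s['bgr'],cv2.COLOR_BGR2HSV); 
cv2.imwrite('pics/t4.png',cv2.resize(t['bgr'][165:225,270:395],None,fx=6,fy=6,interpolation=cv2.INTER_CUBIC))
```

```text
(no output)
```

View pics/s4.png

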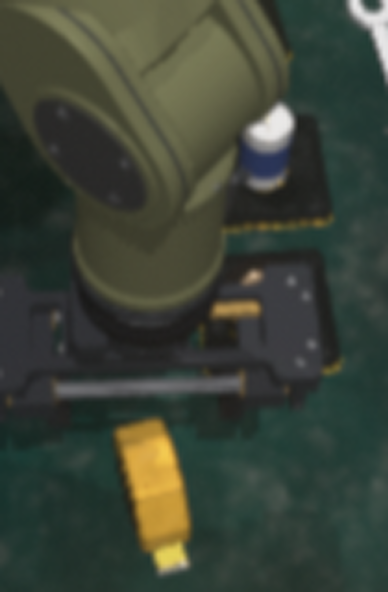

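Run:
```python
from h import *
t=cv2.imread('pics/top0.png')
cv2.imwrite('pics/m0.png',cv2.resize(t[185:230,345:400],None,fx=10,fy=10,interpolation=cv2.INTER_CUBIC))
```

```text
(no output)
```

View pics/m0.png

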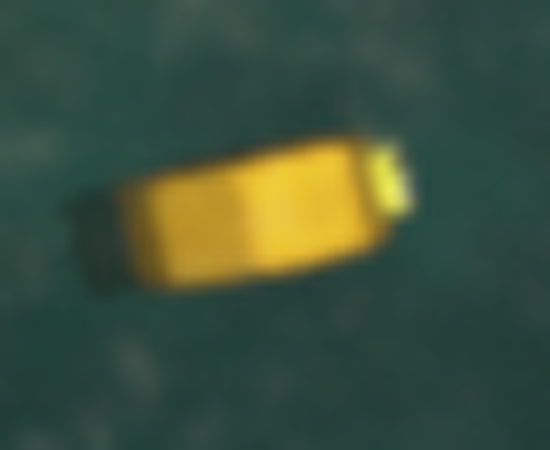

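The side crop shows the case, from (140,425) to (170,548), with its hook at (172,560); the roll is hidden behind the gripper. The top crop shows the case along about 13°, with the hook tip at px (386,202.5). I'll work out its centre.

Run:
```python
from h import *
t=snap('top');s=snap('side')
a=np.radians(103.3);d=np.array([np.cos(a),np.sin(a)])
h=ray(t,386.2,202.5,.006)[:2];print('hook top',h,'c',h+d*.049)
h=ray(s,220+172/3.7,190+566/3.7,.006)[:2];print('hook side',h,'c',h+d*.049)
e=ray(s,220+168/3.7,190+549/3.7,.003)[:2];print('end side',e,'c',e+d*.035)
# top-view: yellow long edges at top z=.065 give the lateral position
for p,q in(((243,160),(243,283)),((300,147),(300,262))):
    P=[ray(t,345+p_[0]/10-.45,185+p_[1]/10-.45,.065) for p_ in(p,q)];print('lat',P[0][:2].round(4),P[1][:2].round(4),((P[0]+P[1])/2)[:2].round(4))
```

```text
hook top [ 0.55309306 -0.30720633] c [ 0.54182062 -0.25952056]
hook side [ 0.55285378 -0.30381717] c [ 0.54158135 -0.2561314 ]
end side [ 0.55116285 -0.29179204] c [ 0.54311111 -0.25773078]
lat [ 0.5557 -0.2416] [ 0.521  -0.2411] [ 0.5383 -0.2414]
lat [ 0.5594 -0.2578] [ 0.5269 -0.2573] [ 0.5431 -0.2575]
```

Call:
{"op": "step_arm", "data": {"steps": [[-0.7,0.4,0,0,0,0,-1],[0,0,0,0,0,-6.7,-1],[0,0,0,0,0,-6.7,-1],[0,0,3.0,0,0,0,-1],[0,0,3.0,0,0,0,-1],[0,0,2.0,0,0,0,-1],[0,0,1.5,0,0,0,-1],[0,0,0,0,0,0,-1]]}}

```text
clock: 16.35
tool_pos: [0.545, -0.2533, 0.0446]
eef_rot: [0.62, 0.784, -0.002, -0.003]
contact_force: [-0.7, 0.6, -0.1]
opening: 0.996
finger_force: 0.0
```

Call:
{"op": "step_arm", "data": {"steps": [[0,0,0,0,0,0,1],[0,0,0,0,0,0,1],[0,0,0,0,0,0,1],[0,0,0,0,0,0,1],[0,0,0,0,0,0,1],[0,0,0,0,0,0,1],[0,0,0,0,0,0,1]], "force": 25}}

```text
clock: 17.23
tool_pos: [0.5446, -0.2537, 0.0454]
eef_rot: [0.621, 0.784, -0.002, -0.003]
contact_force: [-1.6, 0.1, 2.5]
opening: 0.366
finger_force: 24.6
```

Call:
{"op": "step_arm", "data": {"steps": [[0,0,-3,0,0,0,1],[0,0,-3,0,0,0,1],[0,0,-3,0,0,0,1],[0,0,-3,0,0,0,1],[0,0,0,0,0,6.0,1],[5.0,1.5,0,0,0,0,1],[5.0,1.5,0,0,0,0,1],[5.0,1.5,0,0,0,0,1]]}}

```text
clock: 18.23
tool_pos: [0.5718, -0.0972, 0.165]
eef_rot: [0.661, 0.751, -0.001, -0.003]
contact_force: [1.4, -0.6, -2.1]
opening: 0.365
finger_force: 24.6
```

Call:
{"op": "step_arm", "data": {"steps": [[5.0,1.6,0,0,0,0,1],[5.0,1.6,0,0,0,0,1],[5.0,1.6,0,0,0,0,1],[5.0,1.6,0,0,0,0,1],[5.0,1.6,0,0,0,0,1],[5.0,1.6,0,0,0,0,1],[5.0,1.6,0,0,0,0,1],[0,0,0,0,0,0,1]]}}

```text
clock: 19.23
tool_pos: [0.6368, 0.2704, 0.1637]
eef_rot: [0.657, 0.754, -0.0, -0.005]
contact_force: [-0.4, 0.6, -2.5]
opening: 0.359
finger_force: 24.6
```

Call:
{"op": "step_arm", "data": {"steps": [[0,0,0,0,0,0,1],[0,0,0,0,0,0,1]]}}

```text
clock: 19.48
tool_pos: [0.6383, 0.2601, 0.1651]
eef_rot: [0.662, 0.75, -0.002, -0.002]
contact_force: [-0.4, -0.8, -1.8]
opening: 0.363
finger_force: 24.6
```

Call:
{"op": "step_arm", "data": {"steps": [[0.7,-0.1,0,0,0,0,1],[0,0,3,0,0,0,1],[0,0,3,0,0,0,1],[0,0,3,0,0,0,1],[0,0,1,0,0,0,1],[0,0,0,0,0,0,1]]}}

```text
clock: 20.23
tool_pos: [0.6357, 0.269, 0.0652]
eef_rot: [0.661, 0.751, -0.002, -0.003]
contact_force: [0.0, -0.4, -1.7]
opening: 0.359
finger_force: 24.6
```

Run:
```python
from h import *
s=snap('side'); crop(s,225,115,330,300,3.2,'s5.png')
```

```text
(no output)
```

View pics/s5.png

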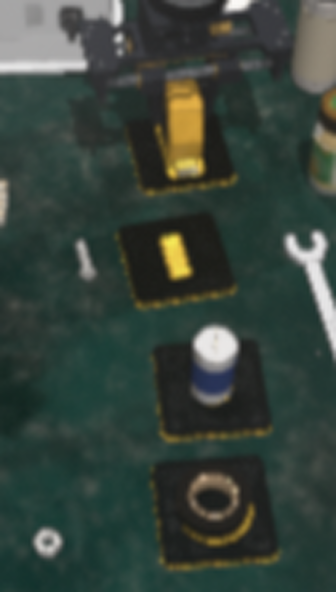

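The measure hangs over its oblong with its hook towards -y. The capacitor and the roll are on their pads, but a yellow crescent shows below the roll (crop 230,535), so it may be off-centre by some millimetres. I'll lower the measure and measure the roll.

Call:
{"op": "step_arm", "data": {"steps": [[0,0,0.8,0,0,0,1],[0,0,0.4,0,0,0,1],[0,0,0.1,0,0,0,1],[0,0,0.1,0,0,0,1],[0,0,0,0,0,0,1]]}}

```text
clock: 20.9
tool_pos: [0.6358, 0.2692, 0.0515]
eef_rot: [0.661, 0.751, -0.002, -0.002]
contact_force: [-0.1, 0.5, -0.7]
opening: 0.364
finger_force: 24.6
```

Run:
```python
from h import *
t=snap('top');s=snap('side')
print('side core',ray(s,225+213/3.2-.4,115+497/3.2-.4,.025))
u0,v0,u1,v1=305,155,345,197
h=cv2.cvtColor(t['bgr'][v0:v1,u0:u1],cv2.COLOR_BGR2HSV)
cv2.imwrite('pics/r5.png',np.hstack([cv2.resize(t['bgr'][v0:v1,u0:u1],None,fx=9,fy=9,interpolation=cv2.INTER_CUBIC),cv2.resize(s['bgr'][250:292,270:310],None,fx=9,fy=9,interpolation=cv2.INTER_CUBIC)]))
```

```text
side core [ 0.62779075 -0.12723554  0.025     ]
```

View pics/r5.png

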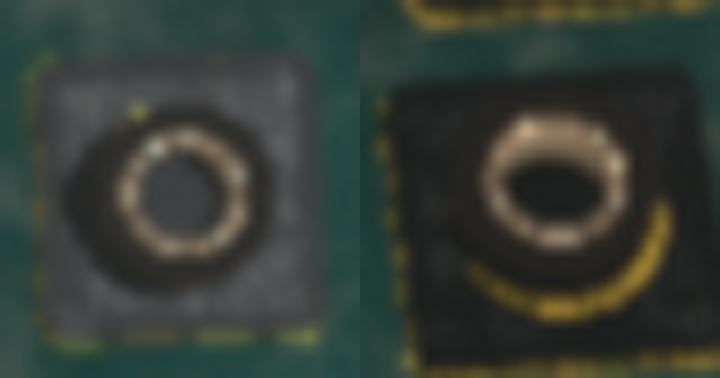

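The roll's core is at about (0.628,-0.127) against the ring's (0.630,-0.127), so it is within about 3 mm. Releasing the measure.

Call:
{"op": "step_arm", "data": {"steps": [[0,0,0.1,0,0,0,1],[0,0,0,0,0,0,-1],[0,0,0,0,0,0,-1],[0,0,0,0,0,0,-1],[0,0,0,0,0,0,-1],[0,0,0,0,0,0,-1],[0,0,0,0,0,0,-1]]}}

```text
clock: 21.88
tool_pos: [0.6357, 0.2691, 0.0502]
eef_rot: [0.661, 0.751, -0.002, -0.002]
contact_force: [-0.3, 0.2, 0.2]
opening: 0.99
finger_force: 0.0
```

Call:
{"op": "step_arm", "data": {"steps": [[0,0,-3,0,0,0,-1],[0,0,-3,0,0,0,-1],[0,0,-3,0,0,0,-1],[0,-3.0,0,0,0,0,-1],[-2,-5,0,0,0,0,-1],[-2,-5,0,0,0,7.0,-1],[-1,-4,0,0,0,8.0,-1],[0,0,0,0,0,0,-1]]}}

```text
clock: 22.88
tool_pos: [0.469, 0.2017, 0.1413]
eef_rot: [0.753, 0.658, -0.004, -0.003]
contact_force: [0.1, 0.6, 0.9]
opening: 1.0
finger_force: 0.0
```

Run:
```python
from h import *
g=r.get_state();print(g['tool_pos'],g['eef_rot'],g['q'])
t=snap('top');s=snap('side')
cv2.imwrite('pics/m6.png',np.hstack([cv2.resize(t['bgr'][150:200,168:223],None,fx=7,fy=7,interpolation=cv2.INTER_CUBIC),cv2.resize(s['bgr'][135:185,255:310],None,fx=7,fy=7,interpolation=cv2.INTER_CUBIC)]))
```

```text
[0.46896972 0.20172025 0.14132103] [ 0.75338094  0.65756457 -0.00393193 -0.00324583] [-0.72929625  0.7731753   0.39747095  2.01890154 -0.63239837  0.48247366
  0.00539519]
```

View pics/m6.png

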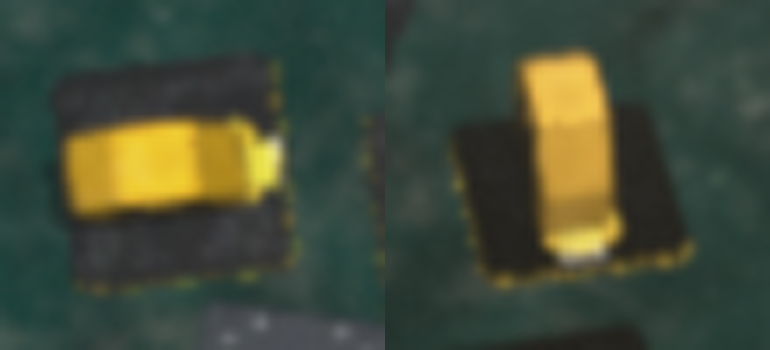

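The measure stands on its oblong, lying along it; the hook tip is at top px (207.6,172.7) and side px (283,171.5). I'll check its centre and refine the strip's pose.

Run:
```python
from h import *
t=snap('top');s=snap('side')
a=np.radians(97.2);d=np.array([np.cos(a),np.sin(a)])
print('measure',ray(t,207.6,172.7,.012)[:2]+d*.049, ray(s,282.9,171.5,.012)[:2]+d*.049)
print('top face centre',ray(t,168+155/7-.4,150+167/7-.4,.071)[:2])
for c,n,(u0,v0,u1,v1) in((t,'top0',(198,226,228,246)),(s,'side0',(214,166,234,190))):
    im=cv2.imread(f'pics/{n}.png')[v0:v1,u0:u1]; h=cv2.cvtColor(im,cv2.COLOR_BGR2HSV)
    m=cv2.inRange(h,(0,0,110),(179,140,255)); ys,xs=np.nonzero(m)
    P=np.array([ray(c,x+u0,y+v0,.011)[:2] for x,y in zip(xs,ys)]);C=P.mean(0);w,V=np.linalg.eigh(np.cov((P-C).T));l=V[:,1]
    print(n,len(P),C,np.degrees(np.arctan2(l[1],l[0]))%180,2*np.sqrt(3*w))
```

```text
measure [0.63308313 0.26739759] [0.63234907 0.26474476]
top face centre [0.63047163 0.26361717]
top0 126 [0.45639802 0.20508708] 86.43526766403174 [0.0212102  0.05103015]
side0 85 [0.45629722 0.20256886] 87.0542472944382 [0.01857707 0.05478819]
```

The measure is at about (0.633,0.265) against (0.636,0.265), which is fine. Next is the strip at (0.456,0.204), yaw about 85°.

Call:
{"op": "step_arm", "data": {"steps": [[0.1,-1.3,0,0,0,-2.0,-1],[0,0,3,0,0,0,-1],[0,0,3,0,0,0,-1],[0,0,2,0,0,0,-1],[0,0,2,0,0,0,-1],[0,0,1,0,0,0,-1],[0,0,0,0,0,0,-1]]}}

```text
clock: 23.95
tool_pos: [0.4587, 0.2056, 0.0309]
eef_rot: [0.741, 0.671, -0.002, -0.002]
contact_force: [1.3, 0.2, 0.4]
opening: 0.999
finger_force: 0.0
```

Call:
{"op": "step_arm", "data": {"steps": [[0,0,0.8,0,0,0,-1],[0,0,0,0,0,0,-1]]}}

```text
clock: 24.2
tool_pos: [0.459, 0.2056, 0.0232]
eef_rot: [0.741, 0.671, -0.002, -0.002]
contact_force: [0.0, -0.9, -0.1]
opening: 1.006
finger_force: 0.0
```

Tips at 6 mm; down 3 mm more, then close.

Call:
{"op": "step_arm", "data": {"steps": [[0,0,0.3,0,0,0,-1],[0,0,0,0,0,0,1],[0,0,0,0,0,0,1],[0,0,0,0,0,0,1],[0,0,0,0,0,0,1],[0,0,0,0,0,0,1],[0,0,0,0,0,0,1],[0,0,0,0,0,0,1]], "force": 15}}

```text
clock: 25.2
tool_pos: [0.459, 0.2055, 0.0202]
eef_rot: [0.741, 0.671, -0.002, -0.002]
contact_force: [1.0, -1.2, -0.5]
opening: 0.227
finger_force: 0.1
```

Call:
{"op": "step_arm", "data": {"steps": [[0,0,0,0,0,0,1],[0,0,0,0,0,0,1],[0,0,-2,0,0,0,1],[0,0,-3,0,0,0,1],[0,0,-3,0,0,0,1],[0,0,0,0,0,0,1]]}}

```text
clock: 25.95
tool_pos: [0.4605, 0.2059, 0.1018]
eef_rot: [0.741, 0.671, -0.0, -0.001]
contact_force: [-0.9, 0.5, -0.4]
opening: 0.204
finger_force: 15.0
```

Call:
{"op": "step_arm", "data": {"steps": [[0,0,0,0,0,-6.5,1],[0,0,0,0,0,-6.6,1],[-2.3,3.7,0,0,0,0,1],[-2.3,3.7,0,0,0,0,1],[-2.3,3.7,0,0,0,0,1],[-2.3,3.8,0,0,0,0,1],[0,0,0,0,0,0,1],[0,0,0,0,0,0,1]]}}

```text
clock: 26.95
tool_pos: [0.6175, 0.1338, 0.0979]
eef_rot: [0.66, 0.751, -0.003, -0.004]
contact_force: [-0.1, 0.7, -0.1]
opening: 0.202
finger_force: 15.0
```

Call:
{"op": "step_arm", "data": {"steps": [[0,0,3,0,0,0,1],[0,0,2,0,0,0,1],[0,0,1,0,0,0,1],[0,0,0,0,0,0,1]]}}

```text
clock: 27.45
tool_pos: [0.618, 0.1336, 0.0386]
eef_rot: [0.66, 0.751, -0.002, -0.003]
contact_force: [0.4, -0.1, -0.3]
opening: 0.204
finger_force: 15.0
```

Call:
{"op": "step_arm", "data": {"steps": [[0,0.3,0.7,0,0,0,1],[0,0,0.3,0,0,0,1],[0,0,0.1,0,0,0,1],[0,0,0.1,0,0,0,1],[0,0,0,0,0,0,1]]}}

```text
clock: 28.08
tool_pos: [0.6216, 0.1338, 0.0273]
eef_rot: [0.66, 0.751, -0.002, -0.002]
contact_force: [0.5, 0.6, -0.4]
opening: 0.199
finger_force: 15.0
```

Call:
{"op": "step_arm", "data": {"steps": [[0,0,0,0,0,0,-1],[0,0,0,0,0,0,-1],[0,0,0,0,0,0,-1],[0,0,0,0,0,0,-1],[0,0,0,0,0,0,-1],[0,0,0,0,0,0,-1],[0,0,0,0,0,0,-1]]}}

```text
clock: 28.95
tool_pos: [0.6216, 0.1338, 0.0272]
eef_rot: [0.66, 0.751, -0.002, -0.002]
contact_force: [0.3, -0.4, -0.4]
opening: 0.969
finger_force: 0.0
```

Call:
{"op": "step_arm", "data": {"steps": [[0,0,-3,0,0,0,-1],[0,0,-4,0,0,0,-1],[0,0,-5,0,0,0,-1],[0,0,-5,0,0,0,-1],[0,-5,0,0,0,0,-1],[0,-5,0,0,0,0,-1],[0,-5,0,0,0,0,-1],[0,0,0,0,0,0,-1]]}}

```text
clock: 29.95
tool_pos: [0.4689, 0.1137, 0.1981]
eef_rot: [0.66, 0.751, -0.004, -0.005]
contact_force: [1.1, 0.6, 0.2]
opening: 0.999
finger_force: 0.0
```

Run:
```python
from h import *
t=snap('top');s=snap('side')
a=cv2.resize(t['bgr'][150:240,170:350],None,fx=4.4,fy=4.4,interpolation=cv2.INTER_CUBIC)[:, :790]
cv2.imwrite('pics/f.png',a); crop(s,215,130,325,310,3.3,'fs.png')
u0,v0,u1,v1=224,168,252,190
h=cv2.cvtColor(t['bgr'][v0:v1,u0:u1],cv2.COLOR_BGR2HSV);m=cv2.inRange(h,(0,0,120),(179,110,255));ys,xs=np.nonzero(m)
P=np.array([ray(t,x+u0,y+v0,.018)[:2] for x,y in zip(xs,ys)]);C=P.mean(0);w,V=np.linalg.eigh(np.cov((P-C).T));l=V[:,1]
print('strip',len(P),C,np.degrees(np.arctan2(l[1],l[0]))%180,2*np.sqrt(3*w))
```

```text
strip 125 [0.6207808  0.13262806] 97.45613664348508 [0.02138312 0.049854  ]
```

View pics/f.png

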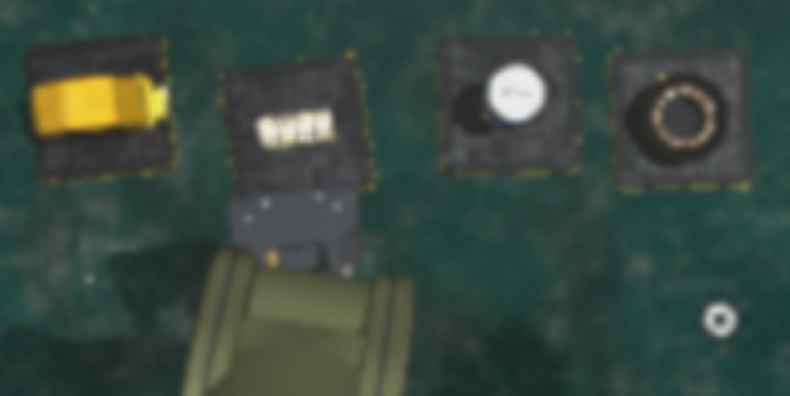

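View pics/fs.png

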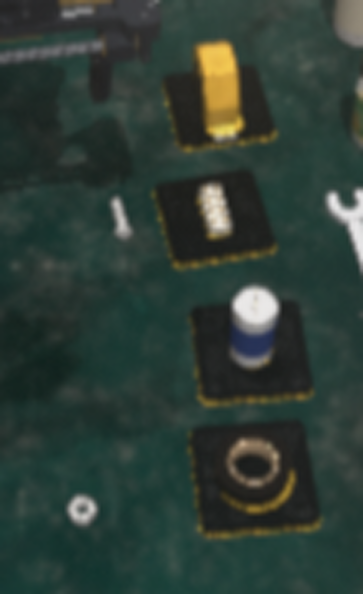

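The final views show all four parts upright on their matching pads. The strip measures (0.6208,0.1326) at 97.5°, against its outline's (0.6207,0.1323) at 97.4°. The nut and bolt haven't moved, and the arm is clear. Handing in.

```bash
python3 -c "
from plant import r
print(r.finish_job())"
```

```text
the job is handed in; nothing more can be done
None
```

I set the capacitor, tape roll, tape measure and terminal strip on their matching pads, each measured within about 5 mm of its outline's centre (the tape roll is the least certain, perhaps up to 6 mm off), left the nut and bolt untouched, and handed the job in at about 30 s; no verdict came back.

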